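# Feed a mortar half prism through the one-way gate of the press queue

### The job

Lay the short mortar prism flat and lengthwise in the open part of the steel lane in front of the sprung gate, let go of it, and then push it along the lane through the gate until it is wholly past it and the gate has sprung shut behind it. Leave the long prism where it lies.

Things in the scene. Friction and masses are not known exactly. Their poses are not given: they have to be found in the camera images.
- half_prism: The short mortar prism to feed: a plain grey concrete bar 80 x 40 x 40 mm, about 0.28 kg, lying on the table. Origin at the centre of its underside; x along its length, z up. Bystanders of the same concrete: a long prism, a 50 mm cube, an upright 50 mm cylinder, and a 50 mm cube already at the far end of the lane's tray.
- full_prism: The long mortar prism, to be left alone: the same grey concrete, 160 x 40 x 40 mm, on the table. Origin at the centre of its underside; x along its length, z up.
- lane: Steel lane (mm). Origin: table height, mid gateway; x = pushing direction, y left. Floor z=6. Infeed x=-190..0, open above; low rails 60 apart inside, x=-180..-20, tops z=16, so hold the prism by its upper half. Gateway x=0 between round posts at y=+-44, tops z=75. Tray x=15..254 beyond, 78 wide inside, walls to z=36, a cube in its last 80. Nothing overhead: fingers can pass the gate.
- gate (a joint): Aluminium flap across the gateway, 70 mm wide, z = 10 to 60 mm, on an upright hinge at lane x 0, y +37. Radians: 0 shut, to 1.6 swung to lane +x; it cannot swing to -x. A weak spring (about 1 N at its edge) shuts it once nothing is in its way: push the prism's rear end 60 mm past the gateway, then lift the fingers straight up; drawn back, they would catch behind the flap.
Things that resemble listed ones, but are neither listed nor needed, are in the scene too. What is shaped like the half_prism but green or red is not meant.

How it is judged:
On the way, in this order (a step that is already met when the one before it is completed fails the run):
1. the short prism lies flat in the infeed between the rails, wholly in front of the shut gate, let go of by the fingers (x of half_prism in the frame of lane between -0.16 and -0.04 m and y of half_prism in the frame of lane between -0.02 and 0.02 m and z of half_prism in the frame of lane between 0 and 0.012 m and angle between half_prism's own z axis and vertical below 0.12 rad and value of joint gate below 0.1 rad and contact force between half_prism and the fingers below 0.1 N), for 0.1 s.
2. the short prism, lying on the lane's floor in the gateway, holds the gate open (x of half_prism in the frame of lane between -0.04 and 0.06 m and z of half_prism in the frame of lane between 0 and 0.016 m and value of joint gate above 0.4 rad), for 0.05 s.
At the end, for the whole second after the job is handed in: The short prism lies flat and at rest (tilt under 0.15 rad) on the floor of the tray, wholly beyond the gateway (its centre 45 mm or more past it, between the tray's walls), and the gate is shut behind it (under 0.08 rad) (x of half_prism in the frame of lane between 0.045 and 0.25 m and y of half_prism in the frame of lane between -0.039 and 0.039 m and z of half_prism in the frame of lane between 0 and 0.016 m and value of joint gate below 0.08 rad and angle between half_prism's own z axis and vertical below 0.15 rad and linear speed of half_prism below 0.02 m/s); the robot touches nothing.
It fails at once if the long prism is moved by more than 30 mm (distance of full_prism from where it was at the start of the episode above 0.03 m).
It also fails if it takes over 48 s, if anything falls off the work surface, if the arm or the gripper's body presses on something with over 40 N, if the wrist force passes 120 N, or if a joint passes its speed limit or range.

### The arm

A 6-joint arm with a two-finger parallel gripper is mounted at the origin on the work surface. World frame = base frame: x ahead of the robot, y to its left, z up, the work surface at z = 0. Lengths are in m, angles in rad, forces in N, time in s.
With the tool pointing down it reaches from about 0.425 to 0.95 m from the base axis. Payload 3.5 kg.
Tool frame: the origin (TCP) lies at the very end of the fingers, on their centre line; the grasp point (between the pads) lies ctrl.pinch_z behind it (ctrl.pinch_z is the distance from the TCP to the grasp point, in m); z points along the fingers, y is the line along which they close (so a half turn about z gives the same grasp; the last joint's range is limited). The gripper opens to 85 mm and grips with 20 to 120 N. Pads are 22 mm wide; open, the fingers measure 114 mm over their backs; the gripper's body (76 mm by 85 mm) begins 54 mm behind the grasp point. The pads swing forward as they close: fully open they stand 13 mm farther back than shut.
Start: joints at [-1.267, 0.286, 1.577, -0, 1.279, -0.15], TCP at [0.296, -0.607, 0.231] pointing down, gripper open.
Joint ranges: [-2.77, 2.77], [-0.9, 2.22], [0.21, 2.48], [-1.53, 4.67], [0.24, 2.81], [-2.84, 2.84]. Speed limits (rad/s): [2.79, 2.79, 3.14, 3.14, 3.14, 3.14].

### API

Orientations are given as a unit quaternion [x, y, z, w].
In Python, from plant import ctrl gives the robot as it stands.
- The arm moves only by the tool hand_motion, called after "Request:" in YAML: its name, and indented under it one key for each argument. Schema: {"type":"object","properties":{"deltas":{"type":"object","properties":{"ticks":{"type":"array","items":{"type":"array","items":{"type":"number"},"minItems":7,"maxItems":7},"minItems":1,"maxItems":10}},"additionalProperties":false,"required":["ticks"]},"squeeze":{"type":"number"},"only":{"type":"string"},"quiet":{"type":"boolean"},"lines":{"type":"string"}},"required":["deltas"],"additionalProperties":false}. deltas is an object whose key "ticks" holds a list of rows, 1 to 10 of them, each of 7 numbers: dx, dy, dz in normalised numbers (1 is 0.75 m), then a rotation vector rx, ry, rz in a scale on which 1.0 is 60 degrees, then the opening from 0.0 (shut) to 1.0 (fully open); each row is the pose to reach, as a shift and turn from the pose commanded when the call began, along the tool's axes at that moment; what a row does not reach only later rows make up. A row lasts 1/8 s, in which the tool goes at most 0.0625 m and 0.188 rad, less where a joint would pass 70% of its speed; a pose out of reach is approached as far as the arm can. The fingers move at their own pace and stop on an object; squeeze is the grip in N (left out, the last holds). Time passes only in rows, so rows that do not move let the fingers close. The tool returns the time, the measured TCP pose, the force, the opening and the grip force at its end. only (a regular expression) keeps the lines of the reply that match it, lines (a string "A,B") keeps lines A to B, and quiet returns only ok. A shift or turn number past 1, either way, is cut back to 1. Input that does not fit is refused with a message, and nothing moves.
- ctrl.get_state(): the state, without advancing time (a new reading comes with each control period).
- ctrl.read_camera(name): name is "side" or "top" or "wrist"; returns a dict with "pixels" (400x640x3 uint8, red, green, blue), "camera_matrix" (3x3 intrinsics, pixels), "xyz" and "orientation" of the camera in the world. Camera axes: x right, y down, z forward; pixel columns grow to the right and rows downward; lengths in m; the calibration is good to about 2 mm. A picture is of the moment at which its call begins. There is no depth.
- ctrl.sign_off(): hands the job in; it is judged then, once.
Trained networks look in the newest picture that a camera, given by its name, has taken for a name from the list of things; names that differ only in an ending like _2 or _b are one class to them, and where a whole thing is asked for, a point or a joint stands for the part that bears it (a point fixed in the world has none). Each returns a list of dicts, best first, with "conf" (0 to 1); they miss things now and then, are a little off and sometimes report something else, mostly with a low value. They report only what shows in the picture. A call takes as long as a camera call. They do not tell look-alikes from the thing itself.
- ctrl.recognise(camera, thing): "position" ([x, y, z] in m, in world coordinates, good to about 4 mm: the middle of the surface that is visible of it).
- ctrl.masks_of(camera, thing): "region" (400x640 bool, what is visible of it).
- ctrl.mark_of(camera, thing): "position" ([x, y, z] in m, in world coordinates, good to about 4 mm: a listed point, or the origin of a listed thing).
The state is a dict: "time": time; "qpos": joint angles; "dq": joint speeds; "joint_efforts": joint torques, N m; "eef_pos": TCP position; "tcp_rot": TCP orientation; "contact_force": force on the tool from outside, world axes, zero at the start; "wrist_torque": the same for the moment, N m; "opening": opening from 0.0 (shut) to 1.0 (fully open); "finger_force": force on a finger pad.
Only numpy, scipy, OpenCV 4.12 (cv2) and the standard library are available. Lean on these libraries where they do the work, as an engineer would, in place of code of your own. Each camera call takes 0.05 s, during which the arm holds its last target. There are 200 camera calls.

## Working session

There is one attempt and no reset: what is moved stays moved. The work goes in short steps, Python scripts to look and compute and a tool call to move; the robot and the scene stay as the last step left them, time stands still between calls to the robot, and variables do not carry over. Pictures are saved under pics/ and viewed, at most 10 in all, crops included, and the job is handed in when it is done.

```bash
ls; mkdir -p pics; cat > h.py <<'E'
import numpy as np, cv2
from scipy.spatial.transform import Rotation as R
from plant import ctrl
def cam(n,save=None):
    c=ctrl.read_camera(n)
    if save: cv2.imwrite('pics/'+save,c['pixels'][:,:,::-1])
    return c
def Rm(c):
    o=np.array(c['orientation'],float)
    return R.from_quat(o).as_matrix() if o.size==4 else o.reshape(3,3)
def ray(c,u,v):
    d=Rm(c)@np.linalg.inv(c['camera_matrix'])@np.array([u,v,1.]); return np.array(c['xyz']),d
def onz(c,u,v,z):
    o,d=ray(c,u,v); return o+d*(z-o[2])/d[2]
def proj(c,p):
    q=np.array(c['camera_matrix'])@(Rm(c).T@(np.array(p)-c['xyz'])); return q[:2]/q[2]
E
python3 - <<'E'
from h import *
np.set_printoptions(precision=4,suppress=True)
for n in ('top','side','wrist'):
    c=cam(n,n+'0.png'); print(n,c['xyz'],c['orientation'],c['camera_matrix'][0][0])
    for t in ('half_prism','full_prism','lane','gate'):
        for f in (ctrl.recognise,ctrl.mark_of):
            print(t,f.__name__,[(round(float(r['conf']),2),np.round(r['position'],4),proj(c,r['position']).round()) for r in f(n,t)[:4]])
print(ctrl.pinch_z,ctrl.get_state())
E
```

```text
pics
top [ 0.3342 -0.0667  0.9637] [-0.6898  0.7166 -0.0737  0.0728] 503.33358683490616
half_prism call [(0.96, array([ 0.5673, -0.3834,  0.0391]), array([485., 170.])), (0.73, array([ 0.5231, -0.2066,  0.0441]), array([394., 195.])), (0.68, array([0.476 , 0.0059, 0.0411]), array([280., 225.])), (0.62, array([ 0.6386, -0.096 ,  0.0424]), array([332., 139.]))]
half_prism call [(0.87, array([ 0.5713, -0.3886,  0.0002]), array([481., 173.])), (0.82, array([ 0.6444, -0.099 , -0.0035]), array([333., 143.])), (0.63, array([ 0.4805,  0.0093, -0.0016]), array([280., 226.]))]
full_prism call [(0.88, array([ 0.4428, -0.1056,  0.0427]), array([342., 240.]))]
full_prism call [(0.59, array([ 0.4466, -0.1048,  0.0035]), array([340., 241.]))]
lane call [(0.95, array([0.6067, 0.1277, 0.0025]), array([219., 165.]))]
lane call [(0.69, array([ 0.5863,  0.1311, -0.0033]), array([218., 175.]))]
gate call [(0.7, array([0.5835, 0.1366, 0.0459]), array([210., 171.]))]Traceback (most recent call last):
  File "<stdin>", line 7, in <module>
ValueError: it knows: full_prism, half_prism, lane
```

View pics/top0.png

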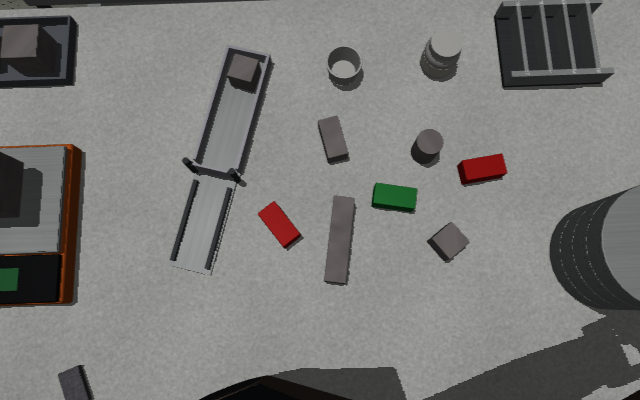

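Top view: the grey short bar is at (333,139). It could be taken for the red bars (280,225) and (483,168), the green bar (394,197), the grey cube (448,240), the cylinder (428,147) or the dark bar at the bottom left (75,382). The long prism is at (340,240). The lane runs from (200,265) to (245,60), with posts at (190,165) and (237,178). By the description I choose (333,139).

```bash
python3 - <<'E'
from h import *
np.set_printoptions(precision=4,suppress=True)
c=cam('side','side0.png')
for t in ('half_prism','full_prism','lane'):
    print(t,[(round(float(r['conf']),2),np.round(r['position'],4),proj(c,r['position']).round()) for r in ctrl.recognise('side',t)[:5]])
t=cam('top')
for r in ctrl.masks_of('top','half_prism'):
    m=r['region'].astype(np.uint8); v,u=np.nonzero(m)
    print(r['conf'],u.mean(),v.mean(),m.sum(),t['pixels'][v,u].mean(0))
im=t['pixels'][:,:,::-1]
a=cv2.resize(im[100:180,290:390],None,fx=4,fy=4,interpolation=cv2.INTER_CUBIC)
b=cv2.resize(im[40:280,160:280],None,fx=2.5,fy=2.5,interpolation=cv2.INTER_CUBIC)
o=np.zeros((600,700,3),np.uint8); o[:320,:400]=a; o[:600,400:700]=b
cv2.imwrite('pics/crop1.png',o)
print(ctrl.pinch_z,ctrl.get_state())
E
```

```text
half_prism [(0.97, array([ 0.6403, -0.0839,  0.0405]), array([277., 191.])), (0.87, array([ 0.5262, -0.1912,  0.0392]), array([332., 161.])), (0.83, array([0.4809, 0.0221, 0.0384]), array([349., 236.])), (0.75, array([ 0.4468, -0.0872,  0.0407]), array([366., 195.])), (0.6, array([ 0.5706, -0.3532,  0.0343]), array([319., 120.]))]
full_prism [(0.89, array([ 0.4465, -0.0841,  0.0415]), array([366., 196.]))]
lane [(0.6, array([0.5957, 0.1352, 0.0073]), array([284., 291.]))]
0.88 279.3650107991361 224.64362850971924 926 [136.0227  27.311   26.0767]
0.74 481.7601078167116 168.7268643306379 1113 [107.5022  17.2004  16.3585]
0.64 332.51705756929636 139.16631130063965 938 [86.3763 81.7377 80.4403]
0.58 393.80713596914177 197.09739633558343 1037 [26.487  84.3539 37.9421]
0.0187 {'time': 0.7, 'qpos': array([-1.267 ,  0.2862,  1.5766, -0.    ,  1.2786, -0.15  ]), 'dq': array([ 0.0001,  0.0003, -0.0002,  0.0002,  0.0018, -0.0008]), 'joint_efforts': array([  0.0003, -40.5821, -29.2862,  -0.0001,   0.0004,  -0.    ]), 'eef_pos': array([ 0.2959, -0.6067,  0.2314]), 'tcp_rot': array([ 0.9744,  0.225 , -0.    ,  0.    ]), 'contact_force': array([-0.4211, -0.2768,  0.7839]), 'wrist_torque': array([-0.0248,  0.0594, -0.0037]), 'finger_force': 0.0, 'opening': 0.9994479122496052}
```

View pics/crop1.png

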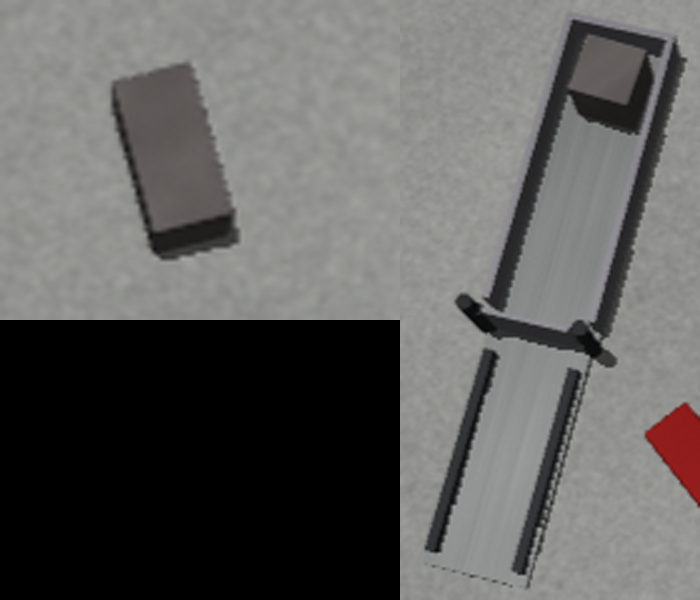

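View pics/side0.png

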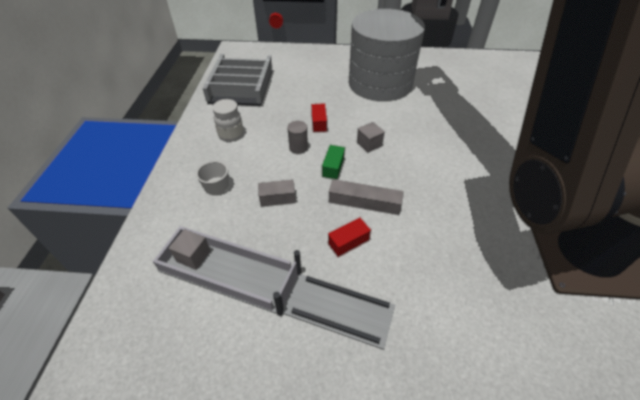

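The crop confirms the choice: a plain grey bar of about 2:1, with top corners at full-image (318,120), (337.5,116), (348.5,153) and (328,158). In the side view it is at (277,192). The post tops in the side view are (296,253) and (278,294).

```bash
python3 - <<'E'
from h import *
np.set_printoptions(precision=4,suppress=True)
t=cam('top'); s=cam('side')
def tri(a,b):
    (o1,d1),(o2,d2)=ray(t,*a),ray(s,*b); d1/=np.linalg.norm(d1); d2/=np.linalg.norm(d2)
    k=np.linalg.lstsq(np.c_[d1,-d2],o2-o1,rcond=None)[0]
    p,q=o1+k[0]*d1,o2+k[1]*d2; return (p+q)/2,np.linalg.norm(p-q)
P=[(318,120),(337.5,115.75),(348.5,153),(328.25,158.25)]
W=np.array([onz(t,*p,.04) for p in P]); print('prism corners\n',W,'\nc',W.mean(0))
ax=(W[0]+W[1]-W[2]-W[3])/2; print('len',np.linalg.norm(ax),'yaw',np.arctan2(ax[1],ax[0]), 'wid',np.linalg.norm(W[0]-W[1]))
L=lambda u,v,z:onz(t,(u-400)/2.5+160,v/2.5+40,z)
names=dict(postL=(465,300,.075),postR=(583,328,.075),railLn=(432,550,.016),railLf=(490,352,.016),railRn=(519,570,.016),railRf=(574,372,.016),endL=(427,562,.006),endR=(527,587,.006),farL=(571,15,.036),farR=(677,38,.036))
Q={k:L(*v) for k,v in names.items()}
for k,v in Q.items(): print(k,v)
print('gate mid',(Q['postL']+Q['postR'])/2)
for a,b in (('railLn','railLf'),('railRn','railRf'),):
    d=Q[b]-Q[a]; print(a,np.arctan2(d[1],d[0]),np.linalg.norm(d))
n=(Q['endL']+Q['endR'])/2; f=(Q['farL']+Q['farR'])/2; d=f-n; print('axis',np.arctan2(d[1],d[0]),np.linalg.norm(d[:2]),n)
d=Q['postR']-Q['postL'];print('post',np.arctan2(d[1],d[0])+np.pi/2,np.linalg.norm(d))
print('tri postR',tri(((583-400)/2.5+160,328/2.5+40),(296,251)),'postL',tri(((465-400)/2.5+160,300/2.5+40),(278,293)))
# side crop for triangulation
a=cv2.resize(s['pixels'][170:215,245:310,::-1],None,fx=6,fy=6,interpolation=cv2.INTER_CUBIC)
b=cv2.resize(s['pixels'][220:350,150:400,::-1],None,fx=2.4,fy=2.4,interpolation=cv2.INTER_CUBIC)
o=np.zeros((590,600,3),np.uint8);o[:270,:390]=a;o[275:587]=b
cv2.imwrite('pics/crop2.png',o)
for p in W: print(proj(s,p))
E
```

```text
prism corners
 [[ 0.6783 -0.071   0.04  ]
 [ 0.6856 -0.1091  0.04  ]
 [ 0.6096 -0.1267  0.04  ]
 [ 0.6007 -0.0877  0.04  ]] 
c [ 0.6436 -0.0986  0.04  ]
len 0.0786616669889526 yaw 0.2200634281661349 wid 0.038798340910270276
postL [0.5974 0.1738 0.075 ]
postR [0.5728 0.0873 0.075 ]
railLn [0.421  0.2111 0.016 ]
railLf [0.5722 0.1696 0.016 ]
railRn [0.4036 0.1457 0.016 ]
railRf [0.5538 0.1045 0.016 ]
endL [0.413  0.2176 0.006 ]
endR [0.3914 0.1418 0.006 ]
farL [0.8437 0.1033 0.036 ]
farR [0.8203 0.0184 0.036 ]
gate mid [0.5851 0.1305 0.075 ]
railLn -0.267481098958734 0.15679089192035156
railRn -0.26738031774735993 0.1557255849444308
axis -0.2698062831764249 0.4458947423507116 [0.4022 0.1797 0.006 ]
post -0.2766145184079425 0.08986849982079814
tri postR (array([0.5749, 0.0878, 0.0713]), np.float64(0.002178917530338807)) postL (array([0.5962, 0.1739, 0.075 ]), np.float64(0.0022090662114532043))
[258.7191 194.6262]
[258.7191 181.8236]
[293.4589 178.0537]
[295.2514 190.9842]
```

View pics/crop2.png

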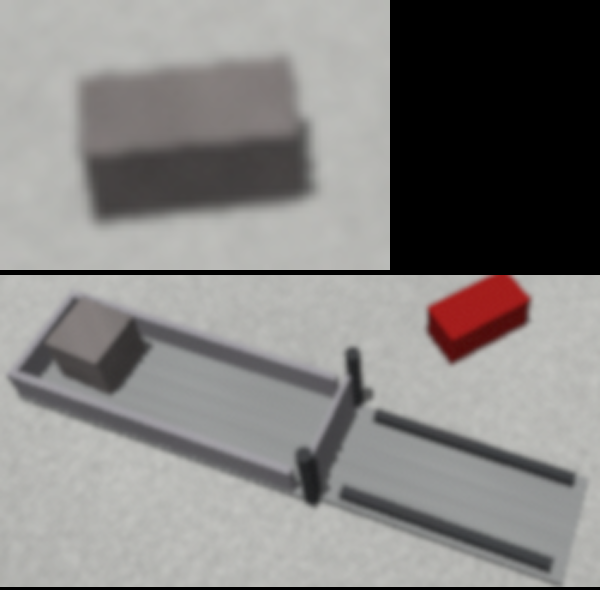

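The prism lies at (0.644,-0.099), yaw 0.22, with its top at about 40 mm; both views agree within 1.3 px. The lane origin is (0.585,0.130), yaw -0.268. Before moving I check that the barrel is clear of the path.

```bash
python3 - <<'E'
from h import *
t=cam('top'); s=cam('side')
print(onz(s,385,95,0),onz(s,352,82,0),onz(s,417,82,0),onz(t,552,240,0),onz(t,600,308,0))
p=ctrl.get_state()['eef_pos']; print(proj(t,p),proj(s,p))
E
```

```text
[ 0.38587598 -0.53597692  0.        ] [ 0.48669814 -0.60110779  0.        ] [ 0.28342681 -0.61567624  0.        ] [ 0.43302773 -0.51089483  0.        ] [ 0.30286926 -0.58345912  0.        ]
[705.35777846 314.46192874] [429.09604481   5.82807044]
```

The manual's scale: shifts go in shares of 0.75 m and turns go in shares of 60 degrees. Converting my numbers, 0.45 m / 0.75 = 0.6, -0.17 m / 0.75 = -0.2267, 0.234 rad / 1.0472 = 0.2235.

Request:
hand_motion:
  deltas: {"ticks":[[0,0,-0.0733,0,0,0,1],[0.0667,-0.0373,-0.08,0,0,0,1],[0.1333,-0.076,-0.08,0,0,0,1],[0.2,-0.1133,-0.08,0,0,0,1],[0.2667,-0.152,-0.08,0,0,0,1],[0.3333,-0.1893,-0.08,0,0,0.0955,1],[0.4,-0.2267,-0.08,0,0,0.191,1],[0.4667,-0.2653,-0.0533,0,0,0.2235,1],[0.5333,-0.3027,-0.0133,0,0,0.2235,1],[0.6,-0.3413,0.0267,0,0,0.2235,1]]}
  squeeze: 40

```text
time: 2.15
eef_pos: [0.5868, -0.1813, 0.2133]
tcp_rot: [0.994, 0.11, 0.001, 0.0]
contact_force: [1.0, 0.1, 0.0]
opening: 1.001
finger_force: 0.0
```

Converted, 0.1 m / 0.75 = 0.1333, 0.072 m / 0.75 = 0.096.

Request:
hand_motion:
  deltas: {"ticks":[[0.048,-0.044,0.04,0,0,0,1],[0.096,-0.0893,0.08,0,0,0,1],[0.096,-0.0893,0.1333,0,0,0,1],[0.096,-0.0893,0.1333,0,0,0,1]]}

```text
time: 2.65
eef_pos: [0.6388, -0.1002, 0.1092]
tcp_rot: [0.994, 0.11, -0.004, -0.002]
contact_force: [-1.6, -0.3, -0.5]
opening: 1.001
finger_force: 0.0
```

```bash
python3 - <<'E'
from h import *
np.set_printoptions(precision=4,suppress=True)
c=cam('wrist','w1.png'); print(c['xyz'],ctrl.get_state()['eef_pos'],ctrl.get_state()['tcp_rot'])
for r in ctrl.masks_of('wrist','half_prism'):
    v,u=np.nonzero(r['region']); print(r['conf'],u.mean(),v.mean(),r['region'].sum())
W=np.array([[.6783,-.071,.04],[.6856,-.1091,.04],[.6096,-.1267,.04],[.6007,-.0877,.04]])
for p in W: print(proj(c,p))
E
```

```text
[ 0.7207 -0.0823  0.2519] [ 0.6404 -0.1013  0.1121] [ 0.994   0.1098 -0.0017 -0.0007]
0.96 317.362842675048 196.35184215121356 5727
0.78 603.0942951438001 332.86892975011784 4242
0.78 387.9329943164822 332.3338318875262 3343
0.76 150.78587035688273 304.8069919883467 1373
[290.8371 151.9915]
[346.0329 153.8132]
[343.6231 252.1901]
[292.8872 252.1764]
```

View pics/w1.png

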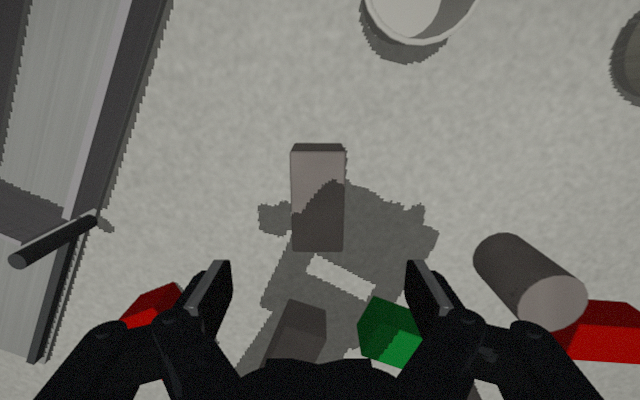

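The wrist view shows the grey prism at (291–346, 152–250), exactly where predicted, centred between the fingers, and with the right yaw. Descending.

Converted, 0.098 m / 0.75 = 0.1307, 0.08 m / 0.75 = 0.1067.

Request:
hand_motion:
  deltas: {"ticks":[[0,0,0.0533,0,0,0,1],[0,0,0.1067,0,0,0,1],[0,0,0.1307,0,0,0,1],[0,0,0.1307,0,0,0,1],[0,0,0.1307,0,0,0,0],[0,0,0.1307,0,0,0,0],[0,0,0.1307,0,0,0,0],[0,0,0.1307,0,0,0,0],[0,0,0.1307,0,0,0,0]]}
  squeeze: 40

```text
time: 3.88
eef_pos: [0.6427, -0.1016, 0.0176]
tcp_rot: [0.994, 0.11, 0.001, 0.0]
contact_force: [-0.8, 1.1, 6.5]
opening: 0.459
finger_force: 43.9
```

Converted, -0.28 m / 0.75 = -0.3733, -0.09 m / 0.75 = -0.12, 0.488 rad / 1.0472 = 0.466.

Request:
hand_motion:
  deltas: {"ticks":[[0,0,-0.0667,0,0,0,0],[0,0,-0.1333,0,0,0,0],[-0.0133,-0.0533,-0.1467,0,0,0.0477,0],[-0.0333,-0.12,-0.1467,0,0,0.1432,0],[-0.0533,-0.1867,-0.1467,0,0,0.2674,0],[-0.0733,-0.2533,-0.1467,0,0,0.382,0],[-0.0933,-0.3133,-0.1467,0,0,0.466,0],[-0.1133,-0.3733,-0.1467,0,0,0.466,0],[-0.1133,-0.3733,-0.1467,0,0,0.466,0],[-0.1133,-0.3733,-0.1467,0,0,0.466,0]]}

```text
time: 5.12
eef_pos: [0.4974, 0.1527, 0.1253]
tcp_rot: [0.991, -0.133, 0.0, 0.0]
contact_force: [-0.3, 0.6, -2.3]
opening: 0.465
finger_force: 42.9
```

```bash
python3 - <<'E'
from h import *
np.set_printoptions(precision=4,suppress=True)
c=cam('wrist','w2.png'); s=ctrl.get_state(); r=R.from_quat(s['tcp_rot']).as_matrix()
print(s['eef_pos'],s['tcp_rot'],np.arctan2(r[1,0],r[0,0]),s['opening'],s['finger_force'])
o=np.array([.585,.130]);a=-.268
M=np.array([[np.cos(a),np.sin(a)],[-np.sin(a),np.cos(a)]]); print('lane xy',M@(s['eef_pos'][:2]-o))
E
```

```text
[0.4978 0.1523 0.1254] [ 0.991  -0.1339  0.0002  0.0003] -0.2685342473549457 0.46161419267634873 42.88633167743683
lane xy [-0.09   -0.0016]
```

View pics/w2.png

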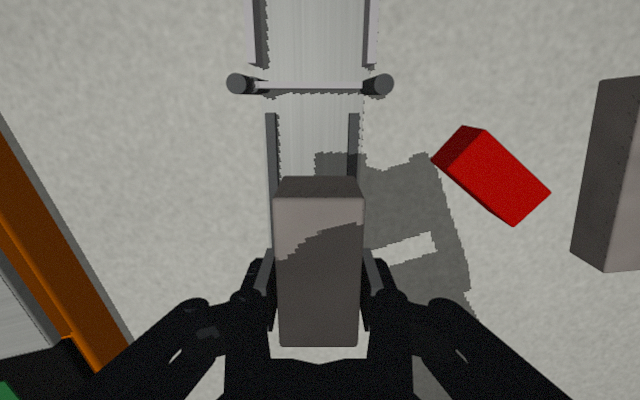

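The wrist view shows the prism held straight and parallel to the lane, with posts at (238,84) and (379,84) and rail inner edges at about (278,115) and (349,115). I check the lateral offset against the calibration.

```bash
python3 - <<'E'
from h import *
np.set_printoptions(precision=4,suppress=True)
c=cam('wrist'); o=np.array([.585,.130]);a=-.268
M=np.array([[np.cos(a),np.sin(a)],[-np.sin(a),np.cos(a)]])
def w(x,y,z): return np.r_[o+M.T@[x,y],z]
for p in ((0,.044,.075),(0,-.044,.075),(-.02,.03,.016),(-.02,-.03,.016)): print(p,proj(c,w(*p)))
for n,u,v,z in (('postL',238,80,.075),('postR',380,80,.075),('rL',277,114,.016),('rR',349,114,.016)): print(n,M@(onz(c,u,v,z)[:2]-o))
print(ctrl.get_state()['eef_pos'], M@(c['xyz'][:2]-o), M@(ctrl.get_state()['eef_pos'][:2]-o))
E
```

```text
(0, 0.044, 0.075) [241.5417  83.0468]
(0, -0.044, 0.075) [388.9748  83.0157]
(-0.02, 0.03, 0.016) [278.6575 112.6503]
(-0.02, -0.03, 0.016) [353.4438 112.6418]
postL [0.0017 0.046 ]
postR [ 0.0017 -0.0385]
rL [-0.021   0.0314]
rR [-0.021  -0.0265]
[0.498  0.1521 0.1255] [-0.0072 -0.0019] [-0.0897 -0.0017]
```

Converted, 0.101 m / 0.75 = 0.1347, -0.0035 m / 0.75 = -0.0047.

Request:
hand_motion:
  deltas: {"ticks":[[0,-0.0047,0.06,0,0,0,0],[0,-0.0047,0.1133,0,0,0,0],[0,-0.0047,0.1347,0,0,0,0],[0,-0.0047,0.1347,0,0,0,0],[0,-0.0047,0.1347,0,0,0,0.8],[0,-0.0047,0.1347,0,0,0,0.8],[0,-0.0047,0.1347,0,0,0,0.8],[0,-0.0047,0.08,0,0,0,0.8],[0,-0.0047,0,0,0,0,0.8],[0,-0.0047,0,0,0,0,0.8]]}

```text
time: 6.48
eef_pos: [0.5026, 0.157, 0.1319]
tcp_rot: [0.991, -0.134, 0.006, -0.002]
contact_force: [-0.3, 0.1, 0.4]
opening: 0.801
finger_force: 0.0
```

```bash
python3 - <<'E'
from h import *
c=cam('wrist','w3.png'); t=cam('top')
for p in ctrl.recognise('top','half_prism'): print(p['conf'],p['position'],proj(t,p['position']))
w=cv2.resize(c['pixels'],(480,300))[:,:,::-1]; b=cv2.resize(t['pixels'][130:290,150:290,::-1],None,fx=2.1,fy=2.1)
o=np.zeros((340,780,3),np.uint8);o[:300,:480]=w;o[:b.shape[0],482:482+b.shape[1]]=b;cv2.imwrite('pics/w3c.png',o)
print(ctrl.get_state()['eef_pos'])
E
```

```text
0.94 [0.5243, -0.2053, 0.0422] [392.74748028 194.91465069]
0.93 [0.5647, -0.3823, 0.0418] [484.80808551 170.54272448]
0.84 [0.4756, 0.0087, 0.0368] [279.16093542 225.44936848]
0.83 [0.4818, 0.1532, 0.0467] [200.16059887 224.29205966]
[0.49768542 0.15632392 0.12488705]
```

View pics/w3c.png

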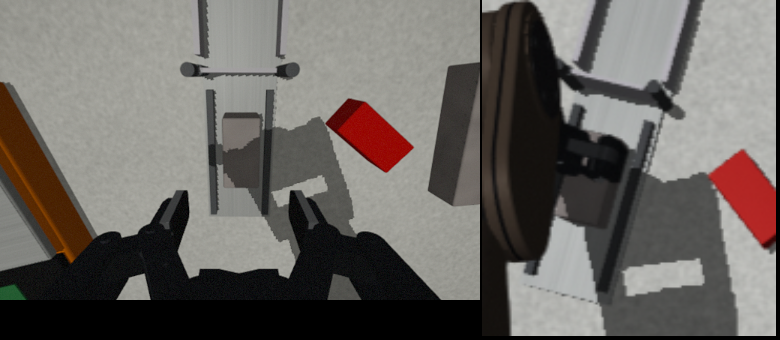

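The prism lies flat, centred and parallel between the rails, and is released (left panel, 223–262 px between rails 215 and 267). Next I close the fingers, move behind it and lower.

Converted, 0.103 m / 0.75 = 0.1373, -0.075 m / 0.75 = -0.1.

Request:
hand_motion:
  deltas: {"ticks":[[-0.0533,0,0,0,0,0,0],[-0.1,0,0,0,0,0,0],[-0.1,0,0.0267,0,0,0,0],[-0.1,0,0.0267,0,0,0,0],[-0.1,0,0.0267,0,0,0,0],[-0.1,0,0.08,0,0,0,0],[-0.1,0,0.12,0,0,0,0],[-0.1,0,0.1373,0,0,0,0],[-0.1,0,0.1373,0,0,0,0]]}

```text
time: 7.75
eef_pos: [0.426, 0.1761, 0.0222]
tcp_rot: [0.991, -0.134, -0.001, 0.0]
contact_force: [0.1, 0.2, 0.2]
opening: -0.0
finger_force: 0.0
```

```bash
python3 - <<'E'
from h import *
s=ctrl.get_state(); o=np.array([.585,.130]);a=-.268
M=np.array([[np.cos(a),np.sin(a)],[-np.sin(a),np.cos(a)]]); print('lane xy',M@(s['eef_pos'][:2]-o),s['eef_pos'],s['opening'],s['contact_force'])
E
```

```text
lane xy [-0.16552613  0.00233783] [0.42600181 0.17608625 0.02219194] -0.0002915860227808848 [0.13319312 0.16228457 0.22553616]
```

Converted, 0.13 m / 0.75 = 0.1733, 0.12 m / 0.75 = 0.16.

Request:
hand_motion:
  deltas: {"ticks":[[0.02,0,0,0,0,0,0],[0.04,0,0,0,0,0,0],[0.06,0,0,0,0,0,0],[0.08,0,0,0,0,0,0],[0.096,0,0,0,0,0,0],[0.112,0,0,0,0,0,0],[0.128,0,0,0,0,0,0],[0.144,0,0,0,0,0,0],[0.16,0,0,0,0,0,0],[0.1733,0,0,0,0,0,0]]}

```text
time: 9.0
eef_pos: [0.5512, 0.1416, 0.0222]
tcp_rot: [0.991, -0.134, -0.001, 0.0]
contact_force: [-4.6, 0.6, 3.4]
opening: -0.001
finger_force: 2.7
```

```bash
python3 - <<'E'
from h import *
c=cam('wrist','w4.png'); s=cam('side')
a=cv2.resize(c['pixels'],(480,300))[:,:,::-1]; b=cv2.resize(s['pixels'][215:355,150:400,::-1],None,fx=1.2,fy=1.2)
o=np.zeros((300,780,3),np.uint8);o[:,:480]=a;o[:168,480:]=b;cv2.imwrite('pics/w4c.png',o)
E
```

```text
(no output)
```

View pics/w4c.png

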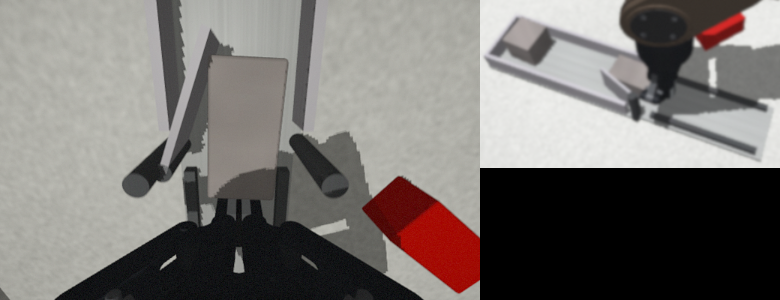

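The prism is in the gateway at (210–288, 55–198), almost straight, holding the flap open on its left. I push on by 102 mm, pause, and lift straight up.

Converted, 0.102 m / 0.75 = 0.136, 0.036 m / 0.75 = 0.048.

Request:
hand_motion:
  deltas: {"ticks":[[0.016,0,0,0,0,0,0],[0.032,0,0,0,0,0,0],[0.048,0,0,0,0,0,0],[0.064,0,0,0,0,0,0],[0.08,0,0,0,0,0,0],[0.0933,0,0,0,0,0,0],[0.1067,0,0,0,0,0,0],[0.12,0,0,0,0,0,0],[0.1307,0,0,0,0,0,0],[0.136,0,0,0,0,0,0]]}

```text
time: 10.35
eef_pos: [0.6503, 0.1146, 0.0226]
tcp_rot: [0.991, -0.134, 0.0, -0.0]
contact_force: [-2.1, 0.6, -0.5]
opening: 0.001
finger_force: 1.1
```

```bash
python3 - <<'E'
from h import *
c=cam('wrist','w5.png'); s=ctrl.get_state(); o=np.array([.585,.130]);a=-.268
M=np.array([[np.cos(a),np.sin(a)],[-np.sin(a),np.cos(a)]]); print('lane xy',M@(s['eef_pos'][:2]-o),s['contact_force'])
E
```

```text
lane xy [0.06743362 0.00241214] [-1.4430273  -0.02808593 -0.34729281]
```

View pics/w5.png

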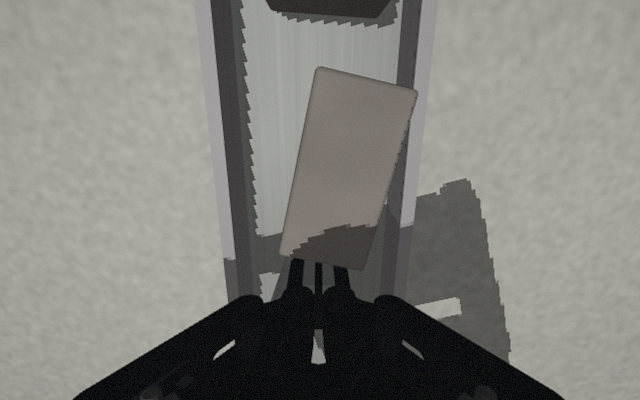

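The prism is fully in the tray at (280–417, 67–268), turned slightly toward the right wall and short of the cube. I lift straight up.

Converted, -0.2 m / 0.75 = -0.2667, -0.17 m / 0.75 = -0.2267.

Request:
hand_motion:
  deltas: {"ticks":[[0,0,-0.04,0,0,0,0],[0,0,-0.0933,0,0,0,0],[0,0,-0.16,0,0,0,0],[0,0,-0.2267,0,0,0,0],[0,0,-0.2667,0,0,0,0],[0,0,-0.2667,0,0,0,0],[0,0,-0.2667,0,0,0,0],[0,0,-0.2667,0,0,0,0],[-0.08,0,-0.2667,0,0,0,0],[-0.1333,0,-0.2667,0,0,0,0]]}

```text
time: 11.65
eef_pos: [0.5509, 0.1415, 0.2197]
tcp_rot: [0.991, -0.134, -0.002, 0.0]
contact_force: [0.1, 0.7, -0.7]
opening: -0.001
finger_force: 0.0
```

```bash
python3 - <<'E'
from h import *
cam('wrist','w6.png')
E
```

```text
(no output)
```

View pics/w6.png

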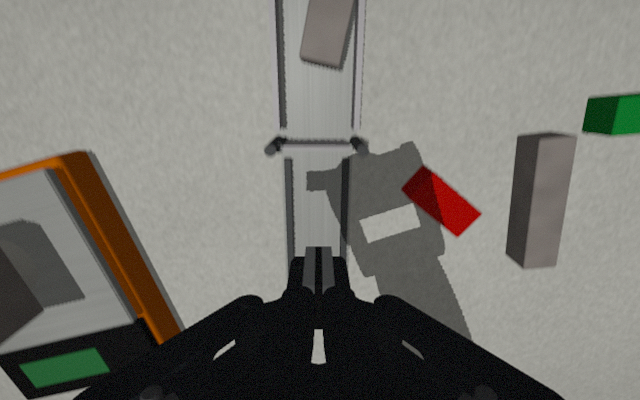

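The gate is shut, straight across the posts from (272,145) to (362,145). The prism lies flat in the tray beyond it at about (328,35), and the arm is clear.

```bash
python3 -c "
from plant import ctrl
print(ctrl.sign_off())"
```

```text
the job is handed in; nothing more can be done
None
```

The short prism was laid flat in the infeed, released, and pushed through the gate into the tray; the last picture shows the gate shut behind it, the long prism was never touched, and the job is handed in (no verdict was returned).

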